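# Spring the jig board into the carving cradle and bed the bridge blank

### The job

Take the jig board from its sloping rack and load it in the spring cradle: push one end into a sprung jaw, lower the other end behind the other jaw and let go, so that it lies flat, pocket up, under both lips and centred between the jaws. Then lay the pale bridge blank flat in the board's pocket, set down and not dropped, and let go. Do not knock the lamp over the cradle, and leave the other things on the bench where they are.

Things in the scene. Friction and masses are not known exactly. Their poses are not given: they have to be found in the camera images.
- cradle_seat (a point): Point of the spring cradle where the middle of the board's underside finally lies: mid-way between the jaws, 45 mm above the bench. Axes: z up, x along the line of the jaws towards the far jaw and lamp post (roughly away from the robot), y across.
- cradle: Fixed spring cradle, origin under its centre, same axes. Black base plate 290 (x) x 120 (y) x 12 mm; in its middle a grey bed block 100 (x) x 40 (y) mm rises to the 45 mm level, narrower than the board, so fingertips have room beside it below the board's edges. Aluminium blocks at x = +/-126 to 138 mm, 62 mm high, stand behind the two red jaws.
- jaw_far (a joint): Slide of the far red jaw (cradle's +x side), m, 0 at rest, growing outwards, at most 0.022. Spring 450 N/m, preload 1.8 N at 0. With the board in, both jaws stand near 0.003.
- jaw_near (a joint): Slide of the near red jaw (cradle's -x side, nearer the robot), the mirror image of the far one with the same spring; m, 0 at rest, growing outwards.
- jaw_far_wall (a point): On the inner face of the far jaw's back wall, 82 mm from the seat point at rest, 55 mm high. Each jaw is a channel 70 mm wide (y), open to the middle: a shelf with its top 45 mm above the bench, reaching 14 mm in from the back wall; a lip, underside 66 mm and top 74 mm above the bench, overhanging 5 mm from the back wall.
- jaw_near_wall (a point): The same point on the near jaw.
- lamp_bar (a point): Centre of the lamp bar fixed over the cradle: 22 (cradle x) x 130 (cradle y) x 16 mm, 165 mm above the bench, 30 mm from the seat point towards the far jaw. An upright gripper over the board's middle would hit it: lean the gripper some 25 to 40 degrees towards the near jaw (that is, its body nearer the robot).
- lamp: The lamp over the cradle: the bar, a 12 mm rod from it at 172 mm height along cradle +x, and a 12 mm post 140 mm from the seat point on that side. Origin at the centre of the cradle's underside. Do not knock it.
- jig: Jig board of mid-brown wood, 170 (x) x 60 (y) x 16 (z) mm, 0.13 kg, symmetrical end for end. Origin at the centre of its underside, z out of the face with the pocket. It starts leaning at 40 degrees in the rack, its +x end low against the stop.
- pocket (a point): Centre of the floor of the rectangular pocket in the board's top: 74 (x) x 34 (y) mm, 8 mm deep, 8 mm above the board's underside; axes as the board's.
- rack: Pale wooden sloping rack, fixed on the bench, to the robot's left or right. Origin at the centre of its base (190 x 80 x 10 mm); it slopes down 40 degrees towards its +x. The board lies centred on a rib only 30 mm wide (y), the centre of the board's underside 75 mm above the bench, so its long edges are free for fingers; at the low end a stop 40 mm wide reaches 11 mm above the rib's face.
- blank: Bridge blank of pale wood, 70 (x) x 30 (y) x 34 (z) mm, 0.05 kg: a block 24 mm high with a step 50 (x) x 30 (y) x 10 mm on top. Origin at the centre of its underside. It lies upright on the grey felt mat; either way round fits the pocket.
- pad: Thin grey felt mat 220 (x) x 160 (y) x 6 mm, fixed on the bench on the side opposite to the rack; origin at the centre of its underside; the blank lies on it.
- thumb_plane: small brass thumb plane with a steel iron, 60 x 24 x 40 mm, on the grey felt mat; origin at the centre of its underside; leave alone
- offcut: small dark wooden offcut with a step, 45 x 30 x 34 mm, on the grey felt mat; origin at the centre of its underside; leave alone
- screwdriver: red-handled screwdriver, 170 mm long, lying at the back; leave alone
- glue: white glue bottle with a red cap, 52 mm across, 130 mm high, standing close to the low end of the rack; leave alone
- jar: amber glass jar, 64 mm across, 75 mm high, at the back; leave alone
There are look-alikes about, which are no part of the job. Of the things that look like the jig, the middle-sized one is meant.

How it is judged:
On the way, in this order (a step that is already met when the one before it is completed fails the run):
1. one end of the board is pushed into a jaw, driving it outwards by over 8 mm (distance between jig and cradle_seat below 0.06 m and value of joint any of jaw_far, jaw_near above 0.008 m), for 0.05 s.
2. the board lies flat and centred in both jaws of the cradle, let go (x of jig in the frame of cradle_seat between -0.004 and 0.004 m and y of jig in the frame of cradle_seat between -0.008 and 0.008 m and z of jig in the frame of cradle_seat between -0.003 and 0.003 m and angle between the z axis of jig and the z axis of cradle_seat, either way round below 0.035 rad and angle between the x axis of jig and the x axis of cradle_seat, either way round below 0.06 rad and value of joint each of jaw_far, jaw_near above 0.001 m and z of pocket in the frame of cradle_seat above 0.004 m and contact force between the fingers and jig below 0.2 N), for 0.2 s.
3. the blank lies flat in the board's pocket (x of blank in the frame of pocket between -0.004 and 0.004 m and y of blank in the frame of pocket between -0.004 and 0.004 m and z of blank in the frame of pocket between -0.003 and 0.002 m and angle between the z axis of blank and the z axis of jig, either way round below 0.04 rad and angle between blank's own z axis and vertical below 0.1 rad), for 0.2 s.
At the end, for the whole second after the job is handed in: Board in the cradle pocket up, within 4 mm of centre along the jaws, 8 mm across, 3 mm in height, flat to 0.035 and square to 0.06 rad, both jaws pressed out over 1 mm; blank in its pocket within 4 mm of centre, underside within +2/-3 mm of the floor, flat to 0.04 rad; both at rest (all of step 3 and x of jig in the frame of cradle_seat between -0.004 and 0.004 m and y of jig in the frame of cradle_seat between -0.008 and 0.008 m and z of jig in the frame of cradle_seat between -0.003 and 0.003 m and angle between the z axis of jig and the z axis of cradle_seat, either way round below 0.035 rad and angle between the x axis of jig and the x axis of cradle_seat, either way round below 0.06 rad and value of joint each of jaw_far, jaw_near above 0.001 m and z of pocket in the frame of cradle_seat above 0.004 m and linear speed of each of jig, blank below 0.02 m/s); the robot touches nothing.
It fails at once if the lamp is knocked (more than 6 N) (contact force between lamp and anything else above 6 N).
It fails at once if the blank is dropped into the pocket (faster than 0.45 m/s close to it) (distance between blank and pocket below 0.03 m and linear speed of blank above 0.45 m/s).
It fails at once if one of the other things on the bench is moved by more than 25 mm (distance of any of thumb_plane, offcut, screwdriver, glue, jar from where it was at the start of the episode above 0.025 m).
It also fails if it takes over 64 s, if anything falls off the work surface, if the arm or the gripper's body presses on something with over 40 N, if the wrist force passes 120 N, or if a joint passes its speed limit or range.

### The arm

A 6-joint arm with a two-finger parallel gripper is mounted at the origin on the work surface. World frame = base frame: x ahead of the robot, y to its left, z up, the work surface at z = 0. Lengths are in m, angles in rad, forces in N, time in s.
With the tool pointing down it reaches from about 0.275 to 0.825 m from the base axis. Payload 4.9 kg.
Tool frame: the origin (TCP) lies between the finger pads; the fingertips stand env.nose_length ahead of it and the grasp point (between the pads) lies 5 mm behind it (env.nose_length is the distance from the TCP to the fingertips, in m); z points along the fingers, y is the line along which they close (so a half turn about z gives the same grasp; the last joint's range is limited). The gripper opens to 85 mm and grips with 20 to 120 N. Pads are 22 mm wide; open, the fingers measure 114 mm over their backs; the gripper's body (76 mm by 85 mm) begins 54 mm behind the grasp point. The pads swing forward as they close: fully open they stand 13 mm farther back than shut.
Start: joints at [0.997, 0.326, -0.193, 1.052, 0, 1.437], TCP at [0.234, 0.498, 0.245] pointing down, gripper open.
Joint ranges: [-2.65, 2.65], [-0.97, 1.79], [-1.3, 1.35], [-1.93, 2.1], [-1.47, 1.37], [-3.14, 3.14]. Speed limits (rad/s): [2.57, 2.57, 3.14, 3.14, 3.14, 3.14].

### API

Orientations are given as a unit quaternion [x, y, z, w].
In Python, from bench import env, eoat, solver, cams, order gives the robot as it stands. Calls block until the motion is done:
- env.move_ptp(position, orientation): joint-space move of the TCP to a pose.
- env.line_to(position, frame=None, vel=0.15, contact_N=None): straight line of the TCP; frame=None keeps the orientation; vel is the mean speed in m/s. With contact_N (N) it stops when the force on the tool has changed by that much, and returns True; else False.
- env.move_j(angles): joint-space move.
- eoat.open_jaws() and eoat.close_gripper(strength=None): open the fingers fully, or close them until they stop; strength is the grip in N (None keeps the last).
- env.hold(seconds).
- solver.inverse_kinematics(position, orientation): joint angles nearest the present ones, or None.
- env.sense(): the state.
- cams.camera(name): name is "scene" or "top" or "wrist"; returns the picture (400x640x3 uint8, red, green, blue); there is no depth.
- cams.camera_info(name): a dict with "fovy" (degrees; the focal length in pixels is half the picture's height over the tangent of half this angle, whatever the lens; pixels are square), "cx", "cy" (the principal point, pixels), "R" (3x3) and "t" (3): a world point X has camera coordinates R X + t. Camera axes: x right, y down, z forward; pixel columns grow to the right and rows downward; lengths in m; the calibration is good to about 2 mm. The wrist camera is an equidistant fisheye: a pixel r from the principal point sees the ray r / f radians off the axis. A picture is of the moment at which its call begins: read the wrist's pose just before it. camera_info takes no time and is no camera call; for the wrist camera it gives the pose at the moment of the call.
A pose or a line that the arm cannot do raises env.IKError and nothing moves.
- order.hand_in(): hands the job in; it is judged then, once.
The state is a dict: "t": time; "joint_pos": joint angles; "joint_vel": joint speeds; "joint_efforts": joint torques, N m; "tcp_pos": TCP position; "tcp_rot": TCP orientation; "ft_force": force on the tool from outside, world axes, zero at the start; "torque": the same for the moment, N m; "opening": finger opening in m; "gripper_force": force on a finger pad.
Only numpy, scipy, OpenCV 4.12 (cv2) and the standard library are available. Lean on these libraries where they do the work, as an engineer would, in place of code of your own. Each camera call takes 0.05 s, during which the arm holds its last target. There are 200 camera calls.

## Working session

There is one attempt and no reset: what is moved stays moved. The work goes in short steps, each a Python script; the robot and the scene stay as the last script left them, time stands still between calls to the robot, and variables do not carry over. Pictures are saved under pics/ and viewed, at most 10 in all, crops included, and the job is handed in when it is done.

```bash
ls; mkdir -p pics; python3 - <<'E'
from bench import env,eoat,solver,cams,order
import cv2,numpy as np
for n in ["scene","top"]:
    im=cams.camera(n); cv2.imwrite(f"pics/{n}0.png",im[:,:,::-1]); i=cams.camera_info(n); print(n,i)
print(env.nose_length,env.sense())
E
```

```text
pics
scene {'fovy': 47.80354721005756, 'cx': 319.44720418151564, 'cy': 200.1192024281817, 'R': array([[-0.04589104,  0.99894127,  0.00321621],
       [ 0.66753442,  0.03306121, -0.74384458],
       [-0.74316338, -0.03198887, -0.6683449 ]]), 't': array([-0.02387131, -0.24440747,  1.58703852])}
top {'fovy': 56.92305135328508, 'cx': 316.9024805804788, 'cy': 201.63485499176562, 'R': array([[-0.02658957, -0.99933153, -0.02508947],
       [-0.99199776,  0.02947664, -0.12276634],
       [ 0.12342383,  0.02162439, -0.99211841]]), 't': array([0.08294222, 0.5196118 , 1.13341164])}
0.014 {'t': 0.1, 'joint_pos': array([ 9.96794875e-01,  3.26919071e-01, -1.93473886e-01,  1.05199090e+00,
       -1.73452279e-05,  1.43662318e+00]), 'joint_vel': array([-0.00165588, -0.00265587,  0.00161001,  0.00158712, -0.00108625,
       -0.00113551]), 'joint_efforts': array([ 1.14621784e-03, -4.44237721e+01,  2.63039249e+01,  7.81882962e-03,
       -8.68677239e-05, -1.16823065e-05]), 'tcp_pos': array([0.23389162, 0.49724431, 0.24455706]), 'tcp_rot': array([ 2.18145767e-01,  9.75915875e-01, -7.47528712e-04, -2.67090749e-04]), 'ft_force': array([0.47354873, 0.89788487, 0.18413788]), 'torque': array([0.06825206, 0.08566431, 0.01824142]), 'gripper_force': 0.0, 'opening': 0.0856138983653561}
```

View pics/scene0.png

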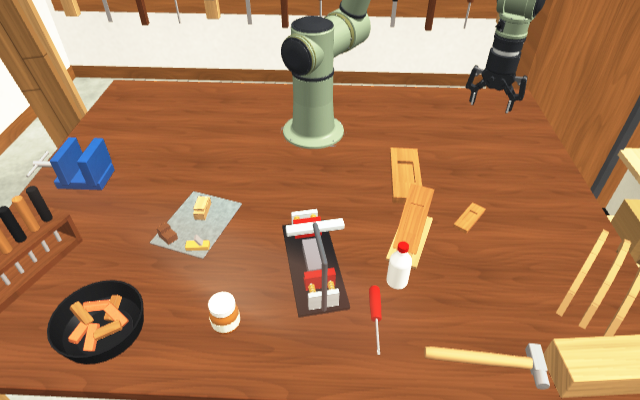

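View pics/top0.png

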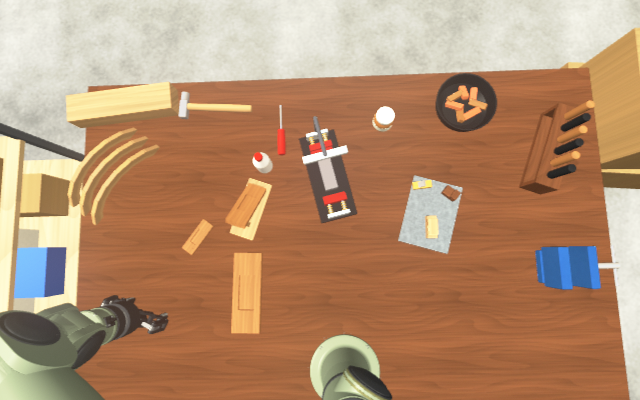

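Look-alikes in the top picture: a large board at (247,292), the middle-sized board on the rack at (246,203), and a small one at (197,237). The rack one is the jig. For the blank, the pale stepped block is at (432,227), the brass plane at (422,184) and the dark offcut at (452,193). The pale block is the blank. The cradle runs from (323,140) to (336,205). Next I'll check the choices in one close crop.

```bash
cat > h.py <<'E'
from bench import env,eoat,solver,cams,order
import cv2,numpy as np
from scipy.spatial.transform import Rotation as Rn
def ray(n,uv,info=None):
    i=info or cams.camera_info(n); f=200/np.tan(np.radians(i["fovy"])/2)
    p=(np.array(uv,float)-[i["cx"],i["cy"]])/f
    if n=="wrist":
        r=np.hypot(*p); d=np.array([*(p/r*np.sin(r)),np.cos(r)])
    else: d=np.array([*p,1.])
    R=np.array(i["R"]); return -R.T@i["t"], R.T@(d/np.linalg.norm(d))
def onz(n,uv,z,info=None):
    c,d=ray(n,uv,info); return c+d*(z-c[2])/d[2]
def two(a,b):  # two rays -> midpoint, gap
    (c1,d1),(c2,d2)=a,b
    s=np.linalg.lstsq(np.c_[d1,-d2],c2-c1,rcond=None)[0]
    p,q=c1+s[0]*d1,c2+s[1]*d2; return (p+q)/2,np.linalg.norm(p-q)
def proj(n,X,info=None):
    i=info or cams.camera_info(n); f=200/np.tan(np.radians(i["fovy"])/2)
    x=np.array(i["R"])@X+i["t"]
    if n=="wrist":
        r=np.hypot(x[0],x[1]); th=np.arctan2(r,x[2]); return np.array([i["cx"],i["cy"]])+f*th*x[:2]/r
    return np.array([i["cx"],i["cy"]])+f*x[:2]/x[2]
E
python3 - <<'E'
from h import *
t=cv2.imread("pics/top0.png");s=cv2.imread("pics/scene0.png")
A=cv2.resize(t[150:250,215:285],None,fx=5.5,fy=5.5,interpolation=2)
B=cv2.resize(s[170:270,380:450],None,fx=5.5,fy=5.5,interpolation=2)
cv2.imwrite("pics/c1.png",np.hstack([A,B]))
for nm,uv,z in [("bar",(325,155),.173),("jn",(335,198),.074),("jf",(320,147),.074),("blank",(432,227),.04),("plane",(422,184),.03),("offc",(452,193),.04),("glue",(259,156),.13),("board",(246,203),.09),("big",(247,292),.016),("padc",(431,215),.006)]: print(nm,onz("top",uv,z).round(3))
c,_=ray("wrist",(0,0));print("wristcam",c, cams.camera_info("wrist"))
E
```

```text
bar [0.636 0.039 0.173]
jn [0.526 0.012 0.074]
jf [0.687 0.053 0.074]
blank [ 0.431 -0.286  0.04 ]
plane [ 0.568 -0.266  0.03 ]
offc [ 0.536 -0.354  0.04 ]
glue [0.651 0.234 0.13 ]
board [0.517 0.281 0.09 ]
big [0.246 0.295 0.016]
padc [ 0.471 -0.295  0.006]
wristcam [0.16669573 0.5291266  0.37386904] {'fovy': 65.70646984690485, 'cx': 320.6100273129773, 'cy': 196.145710817108, 'R': array([[ 0.42616808,  0.90464207, -0.00186932],
       [ 0.86634094, -0.40752813,  0.2887459 ],
       [ 0.26044989, -0.12467375, -0.95740394]]), 't': array([-0.5490117 , -0.03673451,  0.38049601])}
```

View pics/c1.png

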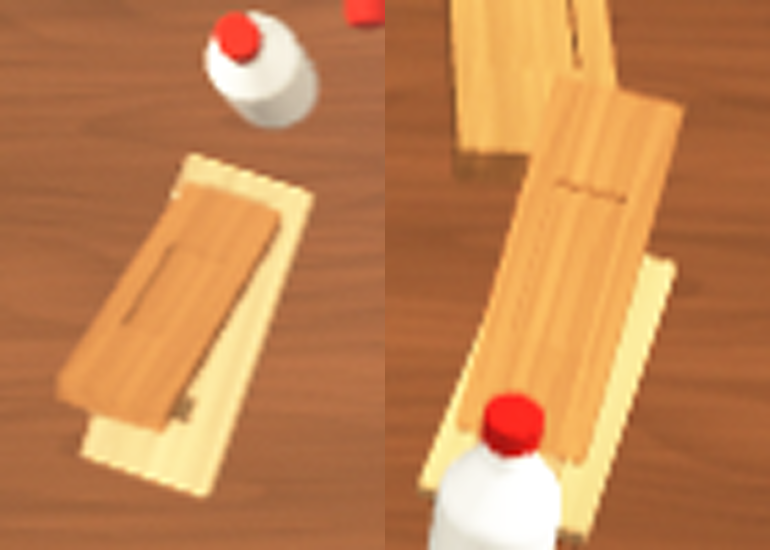

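The crop shows the mid-brown board with its pocket up. It lies on the pale rack with its low end next to the glue bottle, so the choice holds. Next I'll get coarse poses and move to a viewpoint where the fisheye sees both the rack and the cradle.

```bash
cat >> h.py <<'E'
def tool(head,lean):
    """tool rotation: closes across heading, body leaned by `lean` deg back along heading, camera on back side"""
    h=np.radians(head); L=np.radians(lean)
    u=np.array([np.cos(h),np.sin(h),0]); k=np.array([0,0,1.])
    z=np.sin(L)*u-np.cos(L)*k; x=-np.cos(L)*u-np.sin(L)*k
    return Rn.from_matrix(np.c_[x,np.cross(z,x),z])
def snap(n,f):
    i=cams.camera_info(n); im=cams.camera(n)[:,:,::-1].copy(); cv2.imwrite(f,im); return im,i
E
python3 - <<'E'
from h import *
c=np.array([[190,155],[313,193],[208,497],[80,455]])/5.5+[215,150]
B=np.array([onz("top",p-0.5,.01)[:2] for p in c]); ctr=B.mean(0); d=(B[0]+B[1]-B[2]-B[3])/2
print("rack",ctr.round(3),"len",np.linalg.norm(d).round(3),"head",np.degrees(np.arctan2(d[1],d[0])).round(1))
b=np.array([[183,185],[280,210],[165,430],[60,390]])/5.5+[215,150]
for p,z in zip(b,[.033,.033,.142,.142]): print(onz("top",p,z)[:2].round(3))
a=(onz("top",(335,198),.074)-onz("top",(320,147),.074)); print("cradle head",np.degrees(np.arctan2(-a[1],-a[0])))
e=np.degrees(np.arctan2(d[1],d[0]))
s=env.sense(); Rt=Rn.from_quat(s["tcp_rot"]); cc,_=ray("wrist",(0,0)); print("cam in tool",Rt.inv().apply(cc-s["tcp_pos"]))
p=[.44,.19,.33]; q=tool(0,0).as_quat(); print(solver.inverse_kinematics(p,q))
env.move_ptp(p,q); print(env.sense()["t"])
im,i=snap("wrist","pics/w1.png"); snap("top","pics/top1.png")
E
```

```text
rack [0.509 0.284] len 0.188 head -20.0
[0.586 0.286]
[0.57 0.23]
[0.438 0.273]
[0.46  0.328]
cradle head 14.382074688407236
cam in tool [ 7.44007224e-02  3.32126180e-05 -1.29297679e-01]
[ 0.25345463  0.14858969 -0.20786834  1.21433829  0.          0.25345463]
1.5167
```

View pics/w1.png

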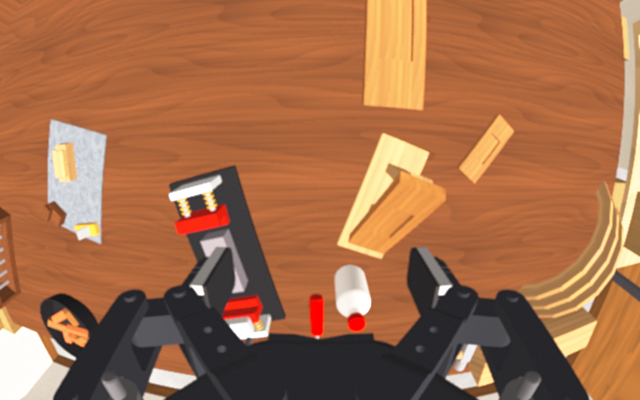

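Wrist view: the jig and rack are around (395,200). Rack base corners are near (385,134), (429,152), (382,258) and (338,243). The cradle's red jaws are at (202,220) and (243,308), and the blank is at (65,162). I'll refine these with masks and subpixel corners, checked against known sizes.

```bash
cat > m.py <<'E'
from h import *
import pickle
E
python3 - <<'E'
from h import *
w=cv2.imread("pics/w1.png"); t=cv2.imread("pics/top0.png")
iw=cams.camera_info("wrist"); it=cams.camera_info("top")
def sub(im,pts,k=4):
    g=cv2.cvtColor(im,cv2.COLOR_BGR2GRAY); p=np.array(pts,np.float32).reshape(-1,1,2)
    return cv2.cornerSubPix(g,p,(k,k),(-1,-1),(3,50,.01)).reshape(-1,2)
def show(nm,n,i,pts,zs):
    P=np.array([onz(n,p,z,i) for p,z in zip(pts,zs)]); print(nm,pts.round(1).tolist()); print(P[:,:2].round(4).tolist(),"sides",np.linalg.norm(np.diff(P,axis=0),axis=1).round(4)); return P
rb=sub(w,[(385,134),(429,152),(382,258),(338,243)]); show("rack w",'wrist',iw,rb,[.01]*4)
bd=sub(w,[(402,171),(445,188),(386,257),(349,246)]); show("board w",'wrist',iw,bd,[.142,.142,.033,.033])
rt=sub(t,np.array([[190,155],[313,193],[208,497],[80,455]])/5.5+[214.5,149.5],3); show("rack t",'top',it,rt,[.01]*4)
cb=sub(w,[(235,167),(285,317),(170,186)]); show("cradle w",'wrist',iw,cb,[.012]*3)
for nm,n,i,im in [("w","wrist",iw,w),("t","top",it,t)]:
    h=cv2.cvtColor(im,cv2.COLOR_BGR2HSV); m=cv2.inRange(h,(0,190,90),(6,255,255))|cv2.inRange(h,(174,190,90),(180,255,255))
    for c in cv2.findContours(m,0,2)[0]:
        if cv2.contourArea(c)>30: 
            r=cv2.minAreaRect(c); print(nm,np.round(r[0],1),np.round(r[1],1),round(r[2],1),"corners@74",[onz(n,q,.074,i)[:2].round(3).tolist() for q in cv2.boxPoints(r)])
    # pale blank
A=cv2.resize(w[150:350,160:300],None,fx=2.9,fy=2.9,interpolation=2)
B=cv2.resize(t[115:230,290:365],None,fx=5,fy=5,interpolation=2)[:580,:380]
cv2.imwrite("pics/c2.png",np.hstack([A[:575],B[:575]]))
E
```

```text
rack w [[382.5, 132.39999389648438], [429.0, 152.10000610351562], [381.29998779296875, 258.5], [336.6000061035156, 244.5]]
[[0.4029, 0.2815], [0.4303, 0.3559], [0.6083, 0.2918], [0.5814, 0.2167]] sides [0.0793 0.1892 0.0797]
board w [[403.0, 168.60000610351562], [443.8999938964844, 188.3000030517578], [386.0, 257.0], [349.0, 246.0]]
[[0.4299, 0.279], [0.4515, 0.3292], [0.5935, 0.294], [0.5731, 0.2345]] sides [0.0546 0.1825 0.0629]
rack t [[249.10000610351562, 177.3000030517578], [271.5, 184.89999389648438], [251.6999969482422, 240.10000610351562], [229.10000610351562, 232.10000610351562]]
[[0.6112, 0.2881], [0.5837, 0.215], [0.4068, 0.2804], [0.4345, 0.3532]] sides [0.0781 0.1886 0.0779]
cradle w [[234.6999969482422, 164.6999969482422], [284.79998779296875, 318.0], [170.0, 186.0]]
[[0.4507, 0.0616], [0.7325, 0.1257], [0.483, -0.0533]] sides [0.289 0.307]
w [356.  322.5] [17. 18.] 90.0 corners@74 [[0.673, 0.232], [0.674, 0.261], [0.71, 0.263], [0.709, 0.234]]
w [242.5 307.3] [37.1 26.3] 7.6 corners@74 [[0.689, 0.031], [0.635, 0.045], [0.641, 0.103], [0.694, 0.092]]
w [316.5 315. ] [42. 15.] 90.0 corners@74 [[0.634, 0.174], [0.634, 0.196], [0.72, 0.197], [0.72, 0.172]]
w [201.  220.1] [20.1 54.4] 76.6 corners@74 [[0.512, -0.023], [0.493, 0.062], [0.521, 0.066], [0.543, -0.02]]
t [334.4 197.5] [ 7.5 21.8] 76.0 corners@74 [[0.532, 0.049], [0.546, -0.016], [0.524, -0.021], [0.509, 0.044]]
t [257.5 156.5] [7. 7.] 90.0 corners@74 [[0.675, 0.259], [0.674, 0.237], [0.652, 0.237], [0.653, 0.259]]
t [281. 141.] [24.  6.] 90.0 corners@74 [[0.75, 0.183], [0.749, 0.164], [0.672, 0.166], [0.673, 0.184]]
```

View pics/c2.png

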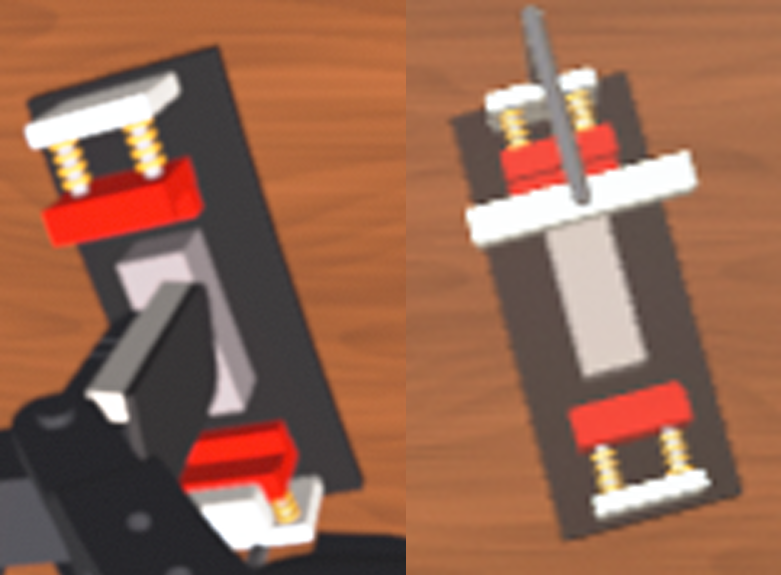

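Rack centre is (0.507, 0.2855) with heading −20°; both views agree to 3 mm. The cradle is centred near (0.608, 0.036) with heading about 13°. Now the board grasp, with the gripper 30° off the board's normal so that it ends up leaning 30° in the cradle.

```bash
python3 - <<'E'
from h import *
c=np.array([[624-406,73],[740-406,495],[565-406,540],[453-406,120]])/5+[289.5,114.5]
P=np.array([onz("top",p,.012)[:2] for p in c]); d=P[0]+P[3]-P[1]-P[2]
print("cradle t",P.round(4).tolist(),P.mean(0).round(4),np.degrees(np.arctan2(d[1],d[0])).round(1),np.linalg.norm(np.diff(P,axis=0),axis=1).round(3))
T=tool(-20,-10); z=T.as_matrix()[:,2]; q=T.as_quat()
G=np.array([.507+.0048,.2855-.0018,.0811]); p=G+.009*z
env.move_ptp(p-.10*z,q); print(env.sense()["t"])
print(env.line_to(p,vel=.12,contact_N=12)); s=env.sense(); print((s["tcp_pos"]-p).round(4))
eoat.close_gripper(80); s=env.sense(); print(s["t"],s["opening"],s["gripper_force"],s["ft_force"].round(1))
env.line_to(p+[0,0,.11],vel=.15); s=env.sense(); print(s["t"],s["opening"],s["ft_force"].round(1))
snap("wrist","pics/w2.png"); im,_=snap("scene","pics/s2.png"); 
w=cv2.imread("pics/w2.png")
cv2.imwrite("pics/c3.png",np.vstack([w[:,:],cv2.resize(im[90:290,240:560],(640,400))])[:600])
cv2.imwrite("pics/c3.png",np.vstack([cv2.resize(w,(480,300)),cv2.resize(im[90:290,240:560],(480,300))]))
E
```

```text
cradle t [[0.7636, 0.009], [0.4824, -0.0562], [0.4568, 0.0565], [0.7355, 0.1224]] [0.6096 0.0329] 13.2 [0.289 0.116 0.286]
2.4417
False
[0.0008 0.0002 0.001 ]
3.7833 0.05872198141741337 86.25585526227951 [-1.1 -1.1  5.6]
4.6667 0.058448359923031136 [-0.2  0.1 -2.5]
```

View pics/c3.png

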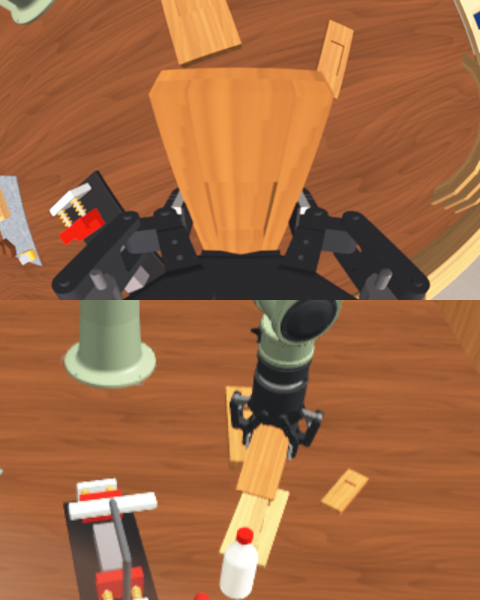

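The board is firmly held in the lifted view (opening 58.4 mm), with its high end towards the camera. I'll check the board's in-hand pose by comparing predicted corner projections with edges in the saved picture.

```bash
python3 - <<'E'
from h import *
iw=cams.camera_info("wrist"); s=env.sense(); T=Rn.from_quat(s["tcp_rot"]); tp=s["tcp_pos"]
# jig in tool frame, nominal at grasp
T0=tool(-20,-10); z=T0.as_matrix()[:,2]; p0=np.array([.5118,.2837,.0811])+.009*z
u=np.array([np.cos(np.radians(-20)),np.sin(np.radians(-20)),0]); k=np.array([0,0,1.]); c,sn=np.cos(np.radians(40)),np.sin(np.radians(40))
jx=c*u-sn*k; jz=sn*u+c*k; J=np.c_[jx,np.cross(jz,jx),jz]; o=np.array([.507,.2855,.075])
rel=T0.inv().apply(o-p0); Rr=T0.inv()*Rn.from_matrix(J); print("rel",rel.round(4))
for a in [(-85,30,16),(-85,-30,16),(-85,30,0),(-85,-30,0),(-37,17,16),(-37,-17,16),(37,17,16),(37,-17,16),(-37,0,16)]:
    X=tp+T.apply(rel+Rr.apply(np.array(a)/1e3)); print(a,proj("wrist",X,iw).round(1))
w=cv2.imread("pics/w2.png"); g=w[:,:,1].astype(float)
for col in (280,320,360): 
    d=np.abs(np.diff(cv2.GaussianBlur(g,(5,3),0)[:,col])); r=[(i,round(d[i])) for i in range(2,len(d)-2) if d[i]>5 and d[i]==d[i-2:i+3].max()]; print(col,r[:12])
for row in (140,200,270):
    d=np.abs(np.diff(cv2.GaussianBlur(g,(3,5),0)[row])); r=[(i,round(d[i])) for i in range(180,460) if d[i]>6 and d[i]==d[i-2:i+3].max()]; print("row",row,r)
A=cv2.resize(w[70:350,180:460],None,fx=2.1,fy=2.1,interpolation=2); cv2.imwrite("pics/c4.png",A)
E
```

```text
rel [ 0.004   0.     -0.0021]
(-85, 30, 16) [445.5 130.5]
(-85, -30, 16) [195.3 130.6]
(-85, 30, 0) [427.9  97.9]
(-85, -30, 0) [213.   98.1]
(-37, 17, 16) [370.2 246.2]
(-37, -17, 16) [270.8 246.3]
(37, 17, 16) [352.  321.3]
(37, -17, 16) [289.3 321.3]
(-37, 0, 16) [320.5 246.7]
280 [(71, 28), (77, 6), (90, 16), (333, 33)]
320 [(54, 8), (58, 27), (65, 6), (89, 17), (338, 33)]
360 [(90, 16), (286, 5), (333, 34)]
row 140 [(201, 16), (441, 12)]
row 200 [(220, 15), (421, 13)]
row 270 [(220, 16), (230, 30), (243, 27), (246, 27), (277, 8), (282, 8), (358, 15), (363, 21), (394, 23), (398, 26), (410, 27), (420, 13)]
```

View pics/c4.png

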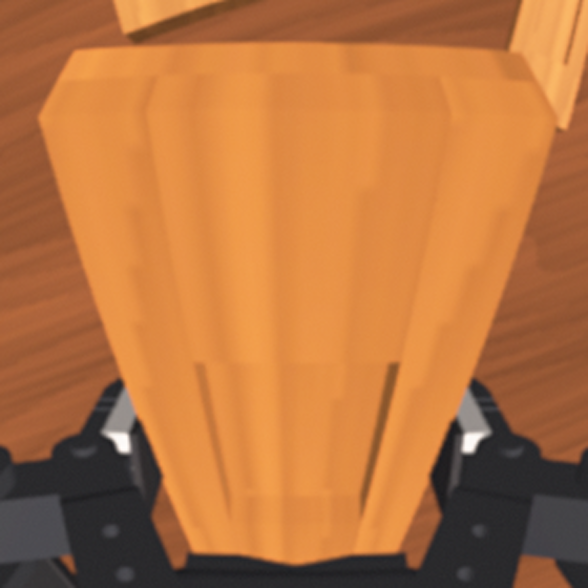

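The crop shows the top-face end corners at (199,126) and (444,126) in full-image pixels. The lower corners are (216,95) and (428,95), and the pocket's near corners are (273,243) and (370.5,243), all about 4 px from prediction. I'll correct the in-hand pose by a small least squares on these points and compute the insertion waypoints.

```bash
python3 - <<'E'
from h import *
from scipy.optimize import least_squares
iw=cams.camera_info("wrist"); s=env.sense(); T=Rn.from_quat(s["tcp_rot"]); tp=s["tcp_pos"]
pts={(-85,30,16):(444,125.7),(-85,-30,16):(199,125.7),(-85,30,0):(427.6,94.8),(-85,-30,0):(215.7,94.8),(-37,17,16):(370.5,242.9),(-37,-17,16):(272.8,242.9)}
R0=Rn.from_euler("y",180,degrees=True)  # jig x ~ -tool x, jig z ~ -tool z
def f(v):
    Rr=Rn.from_euler("y",180+v[3],degrees=True)*Rn.from_euler("z",v[4],degrees=True)
    return np.concatenate([proj("wrist",tp+T.apply(v[:3]+Rr.apply(np.array(a)/1e3)),iw)-b for a,b in pts.items()])
for sg in (30,-30):
    r=least_squares(f,[.004,0,-.002,sg,0],x_scale=[.01,.01,.01,10,10]); print(r.x.round(4),r.cost.round(2),f(r.x).round(1))
# feasibility of cradle poses
for lean in (30,36,41,45):
    for h in (.06,.2): print(lean,h,solver.inverse_kinematics([.608-.02*0,.035,h],tool(13,lean).as_quat()))
print(solver.inverse_kinematics([.45,.0,.12],tool(13,41).as_quat()),s["joint_pos"].round(2))
E
```

```text
[ 4.40000e-03  4.00000e-04 -1.20000e-03  2.93647e+01  2.75000e-02] 0.65 [ 0.5 -0.1 -0.1  0.  -0.5  0.2  0.3  0.2  0.4 -0.2 -0.6 -0.1]
[ 4.40000e-03  4.00000e-04 -1.20000e-03  2.93647e+01  2.75000e-02] 0.65 [ 0.5 -0.1 -0.1  0.  -0.5  0.2  0.3  0.2  0.4 -0.2 -0.6 -0.1]
30 0.06 [-0.1530916   0.42787538 -0.82157481 -0.1708156   0.18653283 -0.33300501]
30 0.2 [-0.1530916   0.17746961 -0.67541321  0.22575178  0.18653283 -0.33300501]
36 0.06 [-0.1746818   0.4418122  -0.92093414 -0.38138915  0.23181725 -0.33091675]
36 0.2 [-0.1746818   0.15116616 -0.78283514  0.04735589  0.23181725 -0.33091675]
41 0.06 [-0.19320816  0.47355393 -0.99870265 -0.57234809  0.2708758  -0.32515824]
41 0.2 [-0.19320816  0.14222272 -0.87017274 -0.11248698  0.2708758  -0.32515824]
45 0.06 [-0.20818917  0.51454758 -1.05673154 -0.7370616   0.30263315 -0.31753287]
45 0.2 [-0.20818917  0.14564852 -0.9383851  -0.2498161   0.30263315 -0.31753287]
[-0.43785982  0.09649129 -1.28948972 -0.41522024  0.41665019 -0.5341479 ] [ 0.33  0.53 -0.06  1.12  0.11  0.67]
```

```bash
cat >> h.py <<'E'
C=np.array([.6087,.0345,0]); HEAD=13.0
REL=np.array([.0044,.0004,-.0012]); RR=Rn.from_euler("y",180+29.36,degrees=True)
def jig_tcp(xb,zb,a,y=0.):
    """TCP pose for board with near bottom edge at cradle x=xb, height zb (mm), far end up by a deg"""
    A=np.radians(a); jx=np.array([np.cos(A),0,np.sin(A)]); jz=np.array([-np.sin(A),0,np.cos(A)])
    W=Rn.from_euler("z",HEAD,degrees=True); J=W*Rn.from_matrix(np.c_[jx,[0,1,0],jz])
    o=C+W.apply(np.array([xb,y,zb])/1e3+.085*jx); T=J*RR.inv()
    return o-T.apply(REL),T.as_quat()
def st(m=""):
    s=env.sense(); f=Rn.from_euler("z",-HEAD,degrees=True).apply(s["ft_force"]); print(m,"t",s["t"],"F",f.round(1),"op",round(s["opening"],4)); return s
E
python3 - <<'E'
from h import *
a=13
P=[jig_tcp(-190,110,a,150),jig_tcp(-190,82,a,0),jig_tcp(-85,80,a),jig_tcp(-69,78,a)]
print([p.round(3).tolist() for p,_ in P], (Rn.from_quat(P[0][1]).inv()*tool(13,42.4)).magnitude())
ok=[solver.inverse_kinematics(*p) for p in P]; print([None if o is None else o.round(2).tolist() for o in ok])
if all(o is not None for o in ok):
    env.move_ptp(*P[0]); st(0)
    env.line_to(P[1][0],frame=P[1][1],vel=.2); st(1)
    print(env.line_to(P[2][0],vel=.15,contact_N=5)); st(2)
    print(np.linalg.norm(env.sense()["tcp_pos"]-P[2][0]))
    im,_=snap("scene","pics/s3.png"); t,_=snap("top","pics/t3.png")
    cv2.imwrite("pics/c5.png",np.hstack([cv2.resize(im[110:320,230:410],(400,467)),cv2.resize(t[100:300,255:425],(400,467))]))
E
```

```text
[[0.475, 0.157, 0.131], [0.508, 0.011, 0.103], [0.611, 0.035, 0.101], [0.626, 0.038, 0.099]] 0.0006981317007978643
[[0.14, 0.15, -1.24, -0.55, 0.06, -0.07], [-0.34, 0.26, -1.22, -0.56, 0.37, -0.44], [-0.2, 0.37, -0.99, -0.49, 0.28, -0.32], [-0.18, 0.4, -0.95, -0.48, 0.27, -0.31]]
0 t 6.25 F [ 0.5  0.3 -1. ] op 0.0587
1 t 7.1667 F [ 0.6 -1.3 -2.5] op 0.0585
False
2 t 8.0167 F [-0.8  0.1 -1.9] op 0.0587
0.0016076656944615656
```

View pics/c5.png

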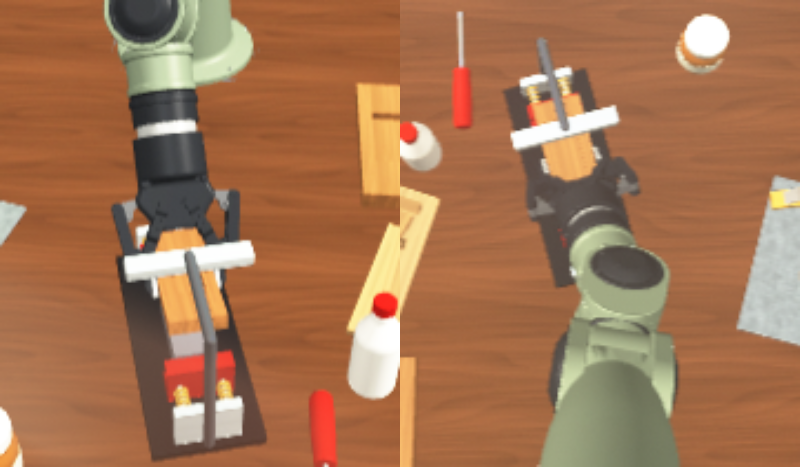

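The board (400-px panels, (190,280) and (565,135)) is under the lamp bar and in line with the cradle. Next: in, down to the shelf, then push into the near jaw.

```bash
python3 - <<'E'
from h import *
a=13; p=lambda x,z:jig_tcp(x,z,a)[0]
print(env.line_to(p(-69,78),vel=.06,contact_N=5)); st("in")
print(env.line_to(p(-69,52),vel=.08,contact_N=5)); st("down")
print(env.line_to(p(-69,42),vel=.03,contact_N=3)); s=st("touch")
dz=(s["tcp_pos"]-p(-69,45))[2]; print("height at touch rel shelf",dz*1e3, "dx",((s["tcp_pos"]-p(-69,45))*1e3).round(1))
if abs(dz)<.004:
    off=np.array([0,0,dz+.0015])
    env.line_to(p(-69,45)+off,vel=.03); st("raised")
    print(env.line_to(p(-80,45)+off,vel=.06,contact_N=12)); st("x-80")
    print(env.line_to(p(-92.5,45)+off,vel=.05,contact_N=20)); st("pushed")
    s=env.sense(); print(((s["tcp_pos"]-p(-92.5,45)-off)*1e3).round(2))
    im,_=snap("scene","pics/s4.png"); snap("wrist","pics/w4.png"); snap("top","pics/t4.png")
E
```

```text
False
in t 8.5333 F [ 0.1 -1.1 -1.7] op 0.0587
False
down t 9.0083 F [ 0.6 -0.  -1.6] op 0.0587
False
touch t 9.4917 F [ 0.2  0.6 -1.5] op 0.0584
height at touch rel shelf -2.883962084996097 dx [ 0.3  0.  -2.9]
raised t 9.7417 F [ 1.1  0.1 -1.4] op 0.0589
False
x-80 t 10.075 F [ 2.2 -0.1  1.3] op 0.0586
False
pushed t 10.475 F [ 7.7  0.6 -0.7] op 0.0589
[1.28 0.11 1.11]
```

Force 7.7 N matches the spring pushed about 13 mm. Now lower the far end behind the far lip, then slide back to centre.

```bash
python3 - <<'E'
from h import *
for xb,zb,a in [(-96,45,13),(-98,45,9),(-98.5,45,6),(-98.5,45,3),(-98.5,45,0.5)]:
    p,q=jig_tcp(xb,zb,a); hit=env.line_to(p,frame=q,vel=.05,contact_N=12); s=st((xb,a,hit)); print(((s["tcp_pos"]-p)*1e3).round(1))
    if hit: break
for n in ("scene","wrist","top"): snap(n,f"pics/{n}5.png")
im=cv2.imread("pics/scene5.png"); w=cv2.imread("pics/wrist5.png")
cv2.imwrite("pics/c6.png",np.hstack([cv2.resize(im[180:330,260:370],(400,545),interpolation=2),cv2.resize(w[60:400,195:445],(400,545))]))
E
```

```text
(-96, 13, False) t 10.875 F [ 8.2  0.5 -4.5] op 0.0586
[1.4 0.1 1. ]
(-98, 9, False) t 11.15 F [ 8.2 -1.  -4.1] op 0.0585
[2.7 0.1 1.7]
(-98.5, 6, False) t 11.4 F [ 7.8  0.2 -3.3] op 0.0585
[2.7 0.1 1.6]
(-98.5, 3, False) t 11.65 F [ 8.  -0.6 -2.7] op 0.0589
[2.7 0.2 1.5]
(-98.5, 0.5, False) t 11.9 F [ 8.2 -0.3 -2.3] op 0.0589
[2.6 0.2 1.4]
```

View pics/c6.png

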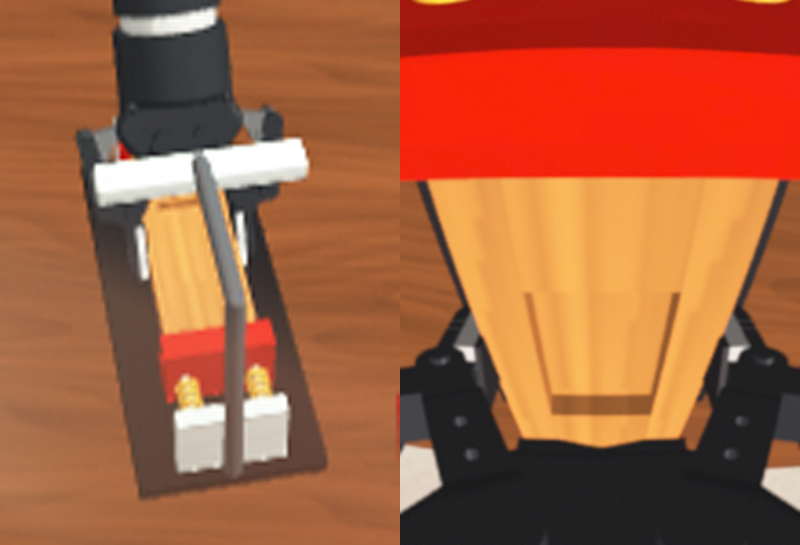

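The far end sits below and just inside the far lip (left panel, around (215,330)). The near end is under the near lip, and the pocket is up. Now settle down, slide to centre and let go.

```bash
python3 - <<'E'
from h import *
p,q=jig_tcp(-98,43,0); print(env.line_to(p,frame=q,vel=.03,contact_N=6)); st("down")
s=env.sense(); print(((s["tcp_pos"]-jig_tcp(-98,45,0)[0])*1e3).round(1))
p,q=jig_tcp(-85,43.5,0); print(env.line_to(p,frame=q,vel=.04,contact_N=15)); s=st("centre"); print(((s["tcp_pos"]-jig_tcp(-85,45,0)[0])*1e3).round(1))
eoat.open_jaws(); s=st("open")
z=Rn.from_quat(s["tcp_rot"]).as_matrix()[:,2]
print(env.line_to(s["tcp_pos"]-.09*z,vel=.15,contact_N=8)); st("back")
for n in ("scene","wrist","top"): snap(n,f"pics/{n}6.png")
w=cv2.imread("pics/wrist6.png"); im=cv2.imread("pics/scene6.png")
cv2.imwrite("pics/c7.png",np.hstack([cv2.resize(im[180:330,260:370],(300,409),interpolation=2),cv2.resize(w[40:380,110:525],(500,409))]))
i=cams.camera_info("wrist"); import pickle; pickle.dump(i,open("i6.pkl","wb"))
E
```

```text
False
down t 12.3 F [7.9 1.3 1.8] op 0.0589
[3.7 0.4 0.5]
True
centre t 12.7 F [-4.5  0.2  5.5] op 0.0586
[2.  0.1 0.4]
open t 13.0917 F [-0.2 -0.1 -0.2] op 0.0856
False
back t 13.8417 F [ 0.6 -0.  -0.4] op 0.0854
```

View pics/c7.png

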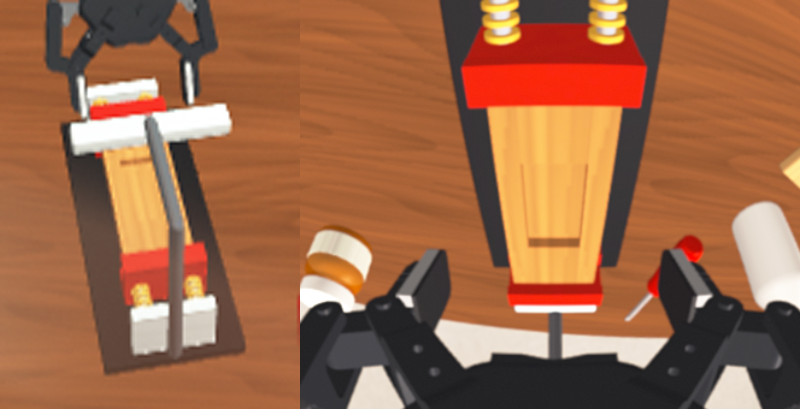

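The board lies under both lips, with the pocket rim near (294–348, 175) and (301–341, 245) in full wrist pixels. The picture budget is now used, so the rest is measured numerically. I'll refine the pocket from this image, then hover the camera right above the blank.

```bash
python3 - <<'E'
from h import *
import pickle
i6=pickle.load(open("i6.pkl","rb")); w=cv2.imread("pics/wrist6.png"); g=cv2.GaussianBlur(cv2.cvtColor(w,cv2.COLOR_BGR2GRAY),(3,3),0).astype(float)
def pk(v,lo,hi,th): 
    d=np.diff(v); return [(i+.5,round(d[i])) for i in range(lo,hi) if abs(d[i])>th and abs(d[i])==np.abs(d[i-2:i+3]).max()]
for c in (310,321,335): print("col",c,pk(g[165:290,c:c+3].mean(1),2,120,3))
for r in (185,205,225): print("row",r,pk(g[r-1:r+2,270:375].mean(0),2,101,3))
q=tool(0,0).as_quat(); s=env.sense(); env.line_to(s["tcp_pos"]+[-.03,-.03,.08],vel=.2)
env.move_ptp([.505,-.286,.2],q); st("hover")
b,ib=snap("wrist","pics/b1.png"); pickle.dump(ib,open("ib1.pkl","wb"))
h=cv2.cvtColor(b,cv2.COLOR_BGR2HSV); print("expected",proj("wrist",np.array([.431,-.286,.03]),ib).round(), "hsv there",[h[int(y),int(x)].tolist() for x,y in [proj("wrist",np.array([.431,-.286,.03]),ib)]])
m=cv2.inRange(h,(12,60,120),(32,255,255)); m=cv2.morphologyEx(m,2,np.ones((3,3)))
for c in cv2.findContours(m,0,2)[0]:
    if cv2.contourArea(c)>400:
        P=np.array([onz("wrist",p,.03,ib)[:2] for p in c[:,0]],np.float32)*1000; r=cv2.minAreaRect(P)
        print(cv2.contourArea(c),cv2.boundingRect(c),np.round(r[0],1),np.round(r[1],1),round(r[2],1))
E
```

```text
col 310 [(72.5, -28), (79.5, 24), (110.5, -43), (119.5, 11)]
col 321 [(72.5, -29), (80.5, 24), (110.5, -41), (119.5, 11)]
col 335 [(72.5, -28), (80.5, 24), (110.5, -38), (119.5, 11)]
row 185 [(2.5, 46), (22.5, -8), (25.5, 9), (35.5, 3), (44.5, -4), (45.5, -4), (78.5, 17), (98.5, -41)]
row 205 [(5.5, 49), (24.5, -8), (37.5, 4), (44.5, -4), (73.5, -12), (76.5, 17), (95.5, -46)]
row 225 [(8.5, 47), (26.5, -7), (37.5, 4), (38.5, 4), (45.5, -5), (71.5, -12), (74.5, 16), (78.5, -4), (92.5, -46)]
hover t 15.6833 F [ 0.2  0.4 -0.3] op 0.0856
expected [319. 106.] hsv there [[24, 92, 254]]
1149.5 (0, 346, 66, 54) [ 1121.3 -1190.9] [ 72.8 971.4] 33.3
546.0 (614, 336, 26, 43) [1001.3  599.7] [441.3  80.9] 53.3
1156.5 (0, 311, 54, 62) [  910.5 -1043.4] [ 65.  650.6] 34.2
1223.5 (0, 269, 47, 56) [ 729.4 -895.2] [ 53.  364.3] 28.1
462.5 (0, 227, 19, 39) [ 613.7 -844.6] [ 51.7 121.8] 21.2
1066.5 (309, 220, 57, 29) [ 561.5 -266.9] [29.  59.9] 5.3
3548.0 (537, 213, 52, 109) [628.7  66. ] [192.3  84.2] 12.8
953.0 (615, 163, 25, 77) [544.7 205.8] [139.1  77.6] 26.0
2266.0 (302, 69, 34, 74) [ 430.5 -286.5] [31.2 70.4] 88.5
```

```bash
python3 - <<'E'
from h import *
import pickle
i6=pickle.load(open("i6.pkl","rb")); Z=.061
on=lambda u,v:onz("wrist",(u,v),Z,i6)[:2]
cl=[]
for v,a,b,l,r in [(185,292.5,348.5,272.5,368.5),(205,294.5,346.5,275.5,365.5),(225,296.5,344.5,278.5,362.5)]:
    A,B,L,Rr=on(a,v),on(b,v),on(l,v),on(r,v); cl.append(((A+B)/2,(L+Rr)/2)); print("w pocket",np.linalg.norm(A-B).round(4),"board",np.linalg.norm(L-Rr).round(4),"mid",((A+B)/2).round(4),((L+Rr)/2).round(4))
d=cl[2][1]-cl[0][1]; print("head",np.degrees(np.arctan2(d[1],d[0])))
far=on(320.5,245.5); u=np.array([np.cos(np.radians(HEAD)),np.sin(np.radians(HEAD))]); print("far rim",far.round(4),"pocket c",(far-.037*u).round(4), "near rim",on(320.5,175.5).round(4),"C",C)
# pick blank
T=tool(-1.5,32); z=T.as_matrix()[:,2]; q=T.as_quat(); G=np.array([.4305,-.2865,.006+.031]); p=G+.005*z
env.move_ptp(p-.07*z,q); print(env.line_to(p,vel=.1,contact_N=8)); st("at")
eoat.close_gripper(30); st("grip")
env.line_to(p+[0,0,.10],vel=.15); s=st("lift")
w,i=snap("wrist","pics/b2.png"); pickle.dump((i,s["tcp_pos"],s["tcp_rot"]),open("ib2.pkl","wb"))
h=cv2.cvtColor(w,cv2.COLOR_BGR2HSV); m=cv2.morphologyEx(cv2.inRange(h,(12,50,110),(32,255,255)),2,np.ones((3,3)))
for c in cv2.findContours(m,0,2)[0]:
    x,y,ww,hh=cv2.boundingRect(c)
    if cv2.contourArea(c)>300 and 230<x+ww/2<410: print((x,y,ww,hh),cv2.approxPolyDP(c,3,True)[:,0].tolist())
# predicted corners for centred blank in hand
c0=np.array([.4305,-.2865,.106]); u=np.array([np.cos(np.radians(-1.5)),np.sin(np.radians(-1.5)),0]); v=np.array([-u[1],u[0],0])
for a in [(-35,0),(-35,24),(-25,24),(-25,34),(25,34)]:
    print(a,[proj("wrist",c0+s["tcp_pos"]-p-[0,0,.1]+(a[0]*u+sy*15*v+[0,0,a[1]])/1e3,i).round(1).tolist() for sy in (1,-1)])
E
```

```text
w pocket 0.0351 board 0.0605 mid [0.5789 0.0275] [0.5789 0.0275]
w pocket 0.0349 board 0.0607 mid [0.5972 0.0318] [0.5972 0.0318]
w pocket 0.0347 board 0.061 mid [0.6182 0.0366] [0.6184 0.0367]
head 13.02950557540106
far rim [0.6436 0.0425] pocket c [0.6076 0.0342] near rim [0.5711 0.0257] C [0.6087 0.0345 0.    ]
False
at t 17.4833 F [ 0.3 -0.4  0.3] op 0.0856
grip t 18.0333 F [-2.1  0.9  5.6] op 0.0298
lift t 18.85 F [-0.1  0.2 -0.9] op 0.0296
(281, 171, 92, 129) [[287, 172], [281, 211], [282, 251], [291, 297], [348, 299], [359, 253], [358, 239], [372, 237], [371, 217], [359, 213], [355, 174]]
(-35, 0) [[354.1, 169.4], [285.6, 169.5]]
(-35, 24) [[358.6, 212.5], [280.9, 212.6]]
(-25, 24) [[356.3, 227.6], [283.4, 227.6]]
(-25, 34) [[358.0, 248.2], [281.6, 248.2]]
(25, 34) [[348.4, 297.2], [291.7, 297.2]]
```

The blank is in hand within 1 mm of prediction (end corners around (287,172) and (355,174), as expected). The pocket centre is (0.6074, 0.0342) with heading 13.0°. Now placing.

```bash
python3 - <<'E'
from h import *
T0=tool(-1.5,32); rel=T0.inv().apply(np.array([0,0,.031])+.005*T0.as_matrix()[:,2])  # blank origin -> TCP in tool
T=tool(13,32); q=T.as_quat(); z=T.as_matrix()[:,2]; u=np.array([np.cos(np.radians(13)),np.sin(np.radians(13)),0])
tgt=lambda h:np.array([.6074,.0342,0])-.0005*u+[0,0,h]+T.apply(rel)
env.move_ptp(tgt(.066)-.07*z-.07*u,q); st("pre")
print(env.line_to(tgt(.066)-.07*z,vel=.15,contact_N=5)); st("back")
print(env.line_to(tgt(.066),vel=.08,contact_N=4)); st("above")
print(env.line_to(tgt(.0515),vel=.03,contact_N=3)); s=st("down"); print("height",((s["tcp_pos"]-tgt(.053))*1e3).round(2))
snap("wrist","pics/p1.png")
E
```

```text
pre t 20.0667 F [-0.2 -0.4 -0.5] op 0.0293
False
back t 20.6833 F [-0.2 -0.4  0.1] op 0.0295
False
above t 21.7083 F [ 0.  -0.1 -0.4] op 0.029
True
down t 22.1583 F [-0.4 -0.5  3.8] op 0.0296
height [ 0.53 -0.08  0.35]
```

Contact came 0.35 mm above floor level, so the blank is on the pocket floor. Let go, back out and check.

```bash
python3 - <<'E'
from h import *
eoat.open_jaws(); s=st("open"); z=Rn.from_quat(s["tcp_rot"]).as_matrix()[:,2]
print(env.line_to(s["tcp_pos"]-.09*z,vel=.12,contact_N=6)); env.hold(.3); s=st("back")
w,i=snap("wrist","pics/p2.png"); snap("top","pics/p2t.png")
u=np.array([np.cos(np.radians(13)),np.sin(np.radians(13)),0]); v=np.array([-u[1],u[0],0]); c0=np.array([.6074,.0342,.053])
for a in [(-35,24),(-25,24),(-25,34),(25,34)]: print("pred",a,[proj("wrist",c0+(a[0]*u+sy*15*v+[0,0,a[1]])/1e3,i).round(1).tolist() for sy in (1,-1)])
h=cv2.cvtColor(w,cv2.COLOR_BGR2HSV); print("hsv step",h[tuple(proj("wrist",c0+[0,0,.034],i).astype(int)[::-1])],"board",h[tuple(proj("wrist",c0-.05*u+[0,0,.008],i).astype(int)[::-1])])
m=cv2.morphologyEx(cv2.inRange(h,(19,40,150),(32,170,255)),2,np.ones((3,3)))
for c in cv2.findContours(m,0,2)[0]:
    x,y,ww,hh=cv2.boundingRect(c)
    if cv2.contourArea(c)>200 and 230<x+ww/2<410: print((x,y,ww,hh),cv2.approxPolyDP(c,2,True)[:,0].tolist())
E
```

```text
open t 22.7917 F [ 0.2 -0.5  0.5] op 0.0852
False
back t 23.9917 F [-0.1 -0.1 -0.6] op 0.0856
pred (-35, 24) [[341.9, 168.8], [296.9, 168.8]]
pred (-25, 24) [[341.2, 179.3], [297.7, 179.3]]
pred (-25, 34) [[341.9, 190.0], [296.9, 190.0]]
pred (25, 34) [[338.6, 232.7], [300.7, 232.7]]
hsv step [ 25 105 254] board [ 17 166 247]
(298, 191, 45, 44) [[299, 191], [301, 232], [338, 233], [341, 224], [342, 191]]
(298, 170, 45, 11) [[298, 170], [299, 180], [341, 180], [342, 175], [341, 170]]
```

The blank's edges match the prediction within about 1 px, so it is seated flat in the pocket.

```bash
python3 -c "
from h import *
print(order.hand_in())"
```

```text
the job is handed in; nothing more can be done
None
```

I loaded the jig board in the spring cradle, laid the blank in its pocket, and handed the job in at about 24 s of the 64 s limit. My last wrist picture matched the expected blank position to about 1–2 px; the judge's verdict was not reported.

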